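# Slide a brass strip off the surface plate and lay it on the rest

## Task

On the lathe bench two thin brass strips lie flat on the dark granite plate, too thin to be taken up cleanly there. Slide the longer one along the plate until a good part of it, about 6 cm, sticks out past the plate's edge on the side of the wooden rest; then pick it up by that overhanging end and gently lay it, centred, across the two bars of the rest. Do not let it fall, and leave the shorter strip where it lies.

Things in the scene. Friction and masses are not known exactly. Their poses are not given: they have to be found in the camera images.
- long_strip: Longer of two plain brass strips, loose, flat on the plate: 190 mm long (its y axis), 36 wide (x), 2 thick, 0.12 kg. Origin: centre of underside. Its y axis is within 10 degrees of the plate's y; its +y end starts 10 to 40 mm inside the plate's +y edge. Slides easily when pressed (5 to 25 N) with a fingertip and dragged; press about 60 mm behind its middle (-y). Tips off if over 90 mm overhangs.
- short_strip: Shorter brass strip, loose: 110 mm long (y), 36 wide (x), 2 thick, flat on the same plate beside the longer one and roughly parallel, centre lines about 110 mm apart; which of the two is nearer to the robot varies. Origin: centre of underside. Must stay where it is.
- plate: Dark granite surface plate, fixed: 240 mm (x) by 300 mm (y), top face 60 mm above the bench. Origin: centre of its underside, on the bench. Its +y edge, 150 mm from the origin, faces the wooden rest; beyond it the bench is clear. Two small turned parts stand on it near the -y edge.
- rest: Wooden stand, fixed: base 120 mm (x) by 110 (y), 12 high; two bars on it, 100 mm long (along x), 14 wide, centred at y = -35 and +35 mm, tops 50 mm above the bench. Origin: centre of underside, on the bench. The strip goes across both bars, its length along the rest's y, its middle over the rest's middle; its underside is then 50 mm above the bench.
Not all that is in view belongs to the job. Leave any pink look-alike of the long_strip alone.

How it is judged:
By the outcome, as a careful person would: the job done as asked, in the order asked, and still so for the second after the job is handed in, with the robot touching nothing.
It also fails if it takes over 48 s, if anything falls off the work surface, if the arm or the gripper's body presses on something with over 40 N, if the wrist force passes 120 N, or if a joint passes its speed limit or range.

## Robot

A 6-joint arm with a two-finger parallel gripper is mounted at the origin on the work surface. World frame = base frame: x ahead of the robot, y to its left, z up, the work surface at z = 0. Lengths are in m, angles in rad, forces in N, time in s.
With the tool pointing down it reaches from about 0.35 to 0.975 m from the base axis. Payload 4.9 kg.
Tool frame: the origin (TCP) lies on the centre line of the jaws, within the pads' length; the fingertips stand ctrl.tcp_to_tips ahead of it and the grasp point (between the pads) lies 3 mm ahead of it (ctrl.tcp_to_tips is the distance from the TCP to the fingertips, in m); z points along the fingers, y is the direction in which the jaws open and shut (so a half turn about z gives the same grasp; the last joint's range is limited). The gripper opens to 85 mm and grips with 20 to 120 N. Pads are 22 mm wide; open, the fingers measure 114 mm over their backs; the gripper's body (76 mm by 85 mm) begins 54 mm behind the grasp point. The pads swing forward as they close: fully open they stand 13 mm farther back than shut.
Start: joints at [1.206, 0.053, 1.613, -0, 1.476, -0.119], TCP at [0.152, 0.606, 0.253] pointing down, gripper open.
Joint ranges: [-3.01, 3.01], [-1.01, 2.22], [0.06, 2.58], [-1.02, 4.17], [0.09, 2.62], [-3.14, 3.14]. Speed limits (rad/s): [2.57, 2.57, 3.14, 3.14, 3.14, 3.14].

## Interface

Orientations are given as a rotation vector (axis times angle).
In Python, from station import ctrl, vision gives the robot as it stands.
- The arm moves only by the tool jog_arm, never from a script. Its argument "deltas" is a list of rows, each a list of 7 numbers: the turn, a rotation vector about the tool's x, y, z in rad, then the shift along the tool's x, y, z in cm, then the opening, from 0 (shut) to 1 (fully open). A call has 1 to 12 rows; each row shifts and turns the commanded pose from where the row before left it, along the tool's axes as they then stand; what a row does not reach is not made up. A row lasts 1/12 s, in which the tool goes at most 41.7 mm and 7.16 degrees, less where a joint would pass 70% of its speed; a pose out of reach is approached as far as the arm can. A call with a gripper value outside its range is refused whole. The fingers move at their own pace and stop on an object; "grip_force" is the grip in N (left out, the last holds). Time passes only in rows, so rows that do not move let the fingers close. It gives the time, the measured TCP pose, the force and the opening at its end, in the units of the state.
- ctrl.get_obs(): the state, without advancing time (a new reading comes with each control period).
- vision.get_image(name): name is "scene" or "side" or "wrist"; returns (picture, depth): 384x512x3 uint8, red, green, blue; 384x512 float32, m along the optical axis (not along the pixel's ray), 0 where there is no reading.
- vision.calibration(name): a dict with "fx", "fy", "cx", "cy" (pixels), "rvec" (rotation vector, rad) and "tvec" (3), from world to camera coordinates, as OpenCV has them; the wrist camera has in their place "hand_eye" (4x4, takes a point from camera to tool coordinates, whose origin is the TCP and whose axes are the flange's). Camera axes: x right, y down, z forward; pixel columns grow to the right and rows downward; lengths in m; the calibration is good to about 2 mm. A picture is of the moment at which its call begins: read the wrist's pose just before it. calibration takes no time and is no camera call.
- ctrl.finish_job(): hands the job in, once; it reports no verdict.
The state is a dict: "t": time; "q": joint angles; "dq": joint speeds; "effort": joint torques, N m; "tool_pos": TCP position; "tool_rot": TCP orientation; "contact_force": force on the tool from outside, world axes, zero at the start; "wrist_torque": the same for the moment, N m; "opening": finger opening in m.
Only numpy, scipy, OpenCV 4.12 (cv2) and the standard library are available. Lean on these libraries where they do the work, as an engineer would, in place of code of your own. Each camera call takes 0.05 s, during which the arm holds its last target. There are 200 camera calls.

## Working session

There is one attempt and no reset: what is moved stays moved. The work goes in short steps, Python scripts to look and compute and a tool call to move; the robot and the scene stay as the last step left them, time stands still between calls to the robot, and variables do not carry over. Pictures are saved under pics/ and viewed, about 8 in all and at most 12, crops included, and the job is handed in when it is done.

Besides the shell and the picture viewer there is one more tool, called after "Call:" as name(argument=value, ...), one argument or row to a line, values as JSON. jog_arm: Moves the arm, as the interface text tells. Its arguments: {"type":"object","properties":{"deltas":{"type":"array"},"grip_force":{"type":"number"}},"required":["deltas"]}

```bash
mkdir -p pics; cat > h.py <<'E'
import numpy as np, cv2
from scipy.spatial.transform import Rotation as R
from station import ctrl, vision
def cam(name):
    c=vision.calibration(name); o=ctrl.get_obs(); im,d=vision.get_image(name)
    K=np.array([[c["fx"],0,c["cx"]],[0,c["fy"],c["cy"]],[0,0,1]])
    T=np.eye(4)
    if "hand_eye" in c:
        W=np.eye(4);W[:3,:3]=R.from_rotvec(o["tool_rot"]).as_matrix();W[:3,3]=o["tool_pos"]
        T=W@np.array(c["hand_eye"])
    else:
        T[:3,:3]=R.from_rotvec(np.ravel(c["rvec"])).as_matrix();T[:3,3]=np.ravel(c["tvec"]);T=np.linalg.inv(T)
    return im,d,K,T
def save(name,fn,crop=None,s=1.5):
    im,d,K,T=cam(name); np.savez("pics/"+fn+".npz",im=im,d=d,K=K,T=T)
    if crop: u0,v0,u1,v1=crop; im=im[v0:v1,u0:u1]
    cv2.imwrite("pics/"+fn+".png",cv2.resize(im[...,::-1],None,fx=s,fy=s))
def px(fn,u,v,z=None):
    f=np.load("pics/"+fn+".npz");K,T,d=f["K"],f["T"],f["d"]
    r=np.linalg.inv(K)@[u,v,1.]
    if z is None: return T[:3,:3]@(r*d[int(round(v)),int(round(u))])+T[:3,3]
    w=T[:3,:3]@r; return T[:3,3]+w*(z-T[2,3])/w[2]
E
python3 - <<'E'
from h import *
save("scene","s1"); save("wrist","w1")
o=ctrl.get_obs(); print({k:np.round(v,3) for k,v in o.items()}, ctrl.tcp_to_tips)
print(R.from_rotvec(o["tool_rot"]).as_matrix().round(3)); print(np.load("pics/s1.npz")["T"].round(3))
E
```

```text
{'t': np.float64(0.1), 'q': array([ 1.206,  0.053,  1.614, -0.   ,  1.476, -0.119]), 'dq': array([ 0.001, -0.002, -0.002, -0.001, -0.001, -0.002]), 'effort': array([-1.0000e-03, -3.9491e+01, -3.7136e+01, -0.0000e+00,  4.0000e-03,
        0.0000e+00]), 'tool_pos': array([0.152, 0.606, 0.252]), 'tool_rot': array([-3.850e-01, -3.117e+00,  3.000e-03]), 'contact_force': array([-0.729,  0.83 , -0.372]), 'wrist_torque': array([ 0.035,  0.039, -0.017]), 'opening': np.float64(0.085)} 0.022
[[-0.97   0.243 -0.001]
 [ 0.243  0.97  -0.002]
 [ 0.    -0.002 -1.   ]]
[[ 0.801  0.492 -0.343  0.826]
 [ 0.599 -0.653  0.463 -0.649]
 [ 0.004 -0.576 -0.818  0.998]
 [ 0.     0.     0.     1.   ]]
```

View pics/s1.png

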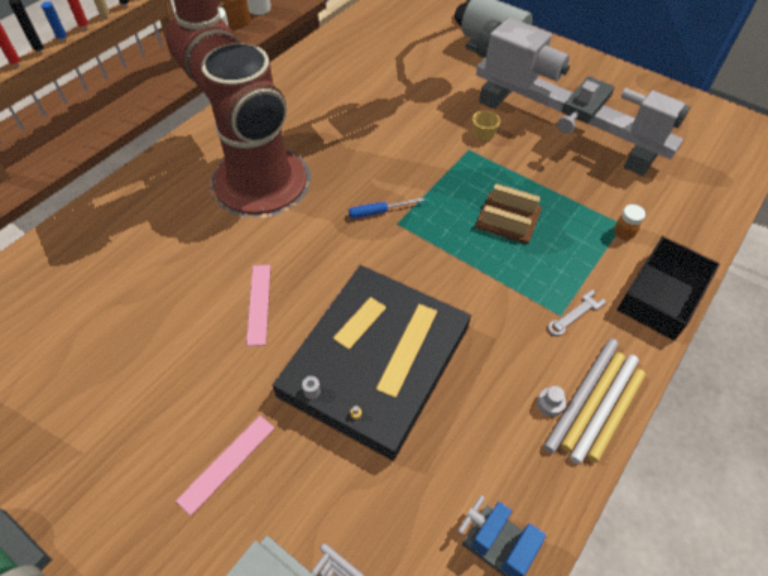

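View pics/w1.png

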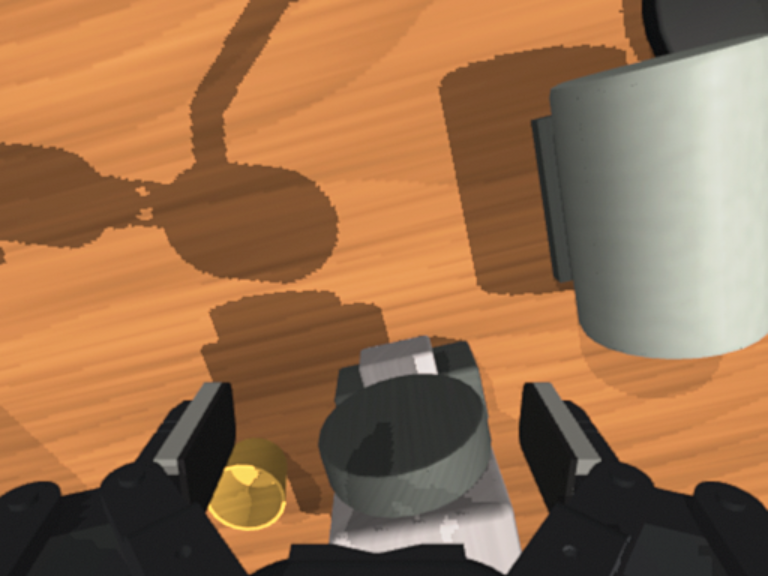

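```bash
python3 - <<'E'
from h import *
save("side","d1")
f=np.load("pics/s1.npz");im,d,K,T=[f[k] for k in("im","d","K","T")]
v,u=np.mgrid[:384,:512]; P=np.einsum('ij,jhw->ihw',T[:3,:3]@np.linalg.inv(K),np.stack([u,v,np.ones_like(u)])*d)+T[:3,3][:,None,None]
hsv=cv2.cvtColor(im,cv2.COLOR_RGB2HSV)
def rect(m,n,z):
    k,l,st,ce=cv2.connectedComponentsWithStats(m.astype(np.uint8))
    for i in range(1,k):
        if st[i,4]>60:
            vv,uu=np.where(l==i)
            p=np.array([px("s1",a,b,z)[:2] for a,b in zip(uu,vv)],np.float32)
            r=cv2.minAreaRect(p); print(n,st[i,4],np.round(r[0],4),np.round(r[1],4),r[2],"corners",cv2.boxPoints(r).round(3).tolist(),"zmed",np.median(P[2][l==i]).round(4))
win=lambda x0,y0,x1,y1:(u>x0)&(u<x1)&(v>y0)&(v<y1)
rect(win(215,190,300,270)&(hsv[...,1]>90)&(hsv[...,2]>150)&(hsv[...,0]>15)&(hsv[...,0]<32),"strip",.062)
rect(win(180,170,320,310)&(P[2]>.055)&(P[2]<.068),"plate",.06)
rect(win(310,115,370,170)&(P[2]>.044)&(P[2]<.057),"bars",.05)
rect(win(310,115,370,170)&(P[2]>.006)&(P[2]<.08),"restall",.03)
im2=cv2.resize(im[110:175,300:380][...,::-1],None,fx=8,fy=8,interpolation=cv2.INTER_CUBIC)
d1=np.load("pics/d1.npz"); cv2.imwrite("pics/c1.png",im2)
E
```

```text
strip 493 [ 0.4506 -0.1994] [0.0389 0.1121] 0.08190017938613892 corners [[0.4309999942779541, -0.14300000667572021], [0.4309999942779541, -0.2549999952316284], [0.4699999988079071, -0.2549999952316284], [0.4699999988079071, -0.14300000667572021]] zmed 0.0598
strip 900 [ 0.5514 -0.1909] [0.0381 0.1923] 12.096121788024902 corners [[0.5130000114440918, -0.10100000351667404], [0.5529999732971191, -0.289000004529953], [0.5899999737739563, -0.2809999883174896], [0.550000011920929, -0.09300000220537186]] zmed 0.0599
plate 8446 [ 0.5066 -0.2269] [0.2392 0.2997] 7.445977687835693 corners [[0.36899998784065247, -0.09399999678134918], [0.40700000524520874, -0.39100000262260437], [0.6449999809265137, -0.36000001430511475], [0.6060000061988831, -0.06300000101327896]] zmed 0.0584
bars 100 [0.5155 0.2687] [0.0964 0.0163] 14.432918548583984 corners [[0.46700000762939453, 0.26499998569488525], [0.47099998593330383, 0.24899999797344208], [0.5640000104904175, 0.27300000190734863], [0.5600000023841858, 0.289000004529953]] zmed 0.0468
bars 119 [0.5324 0.1987] [0.0987 0.0195] 12.755446434020996 corners [[0.4819999933242798, 0.19699999690055847], [0.4860000014305115, 0.17800000309944153], [0.5830000042915344, 0.20000000298023224], [0.578000009059906, 0.21899999678134918]] zmed 0.0469
restall 1066 [0.5267 0.2299] [0.1171 0.1373] 13.398019790649414 corners [[0.45399999618530273, 0.28299999237060547], [0.4860000014305115, 0.15000000596046448], [0.6000000238418579, 0.1770000010728836], [0.5680000185966492, 0.3100000023841858]] zmed 0.0221
```

View pics/d1.png

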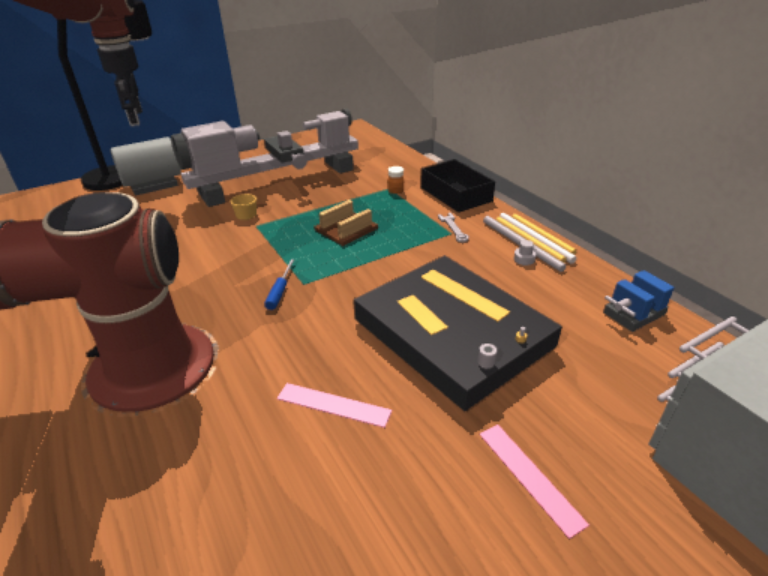

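View pics/c1.png

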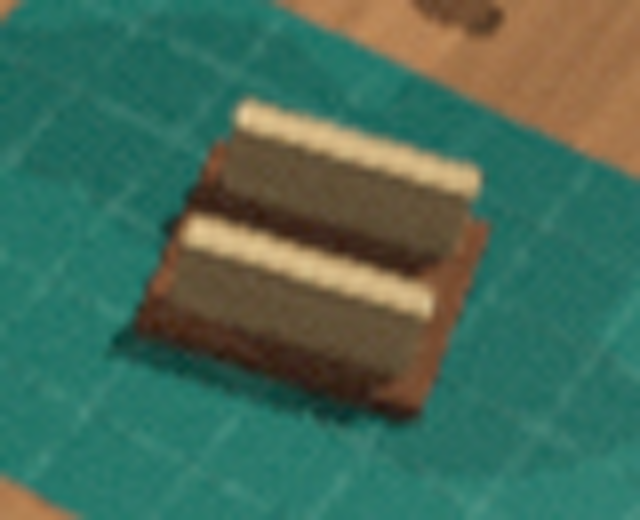

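The scene view shows the long strip at about (408,350) and the short one at (360,322), with the rest at about (510,212). In the side view the two turned parts stand at (487,355) and (521,335), and pink look-alikes lie on the bench. The crop shows the rest's two bars clearly. I get the long strip centre at (0.551,-0.191), yaw 12°, and the rest centre at (0.524,0.234), yaw 13.6°. The strip has to slide about 85 mm.

First move: rise, turn so the jaws lie across the strip, and shut.

Call:
jog_arm(
  deltas=[
    [0, 0, 0, 0, 0, -1, 0],
    [0, 0, 0.124, 0, 0, -0.5, 0],
    [0, 0, 0.124, 0, 0, -0.5, 0],
    [0, 0, 0.124, 0, 0, -0.5, 0],
    [0, 0, 0.124, 0, 0, -0.5, 0],
    [0, 0, 0.124, 0, 0, 0, 0],
    [0, 0, 0.124, 0, 0, 0, 0],
    [0, 0, 0.124, 0, 0, 0, 0],
    [0, 0, 0.124, 0, 0, 0, 0],
    [0, 0, 0.124, 0, 0, 0, 0],
    [0, 0, 0, 0, 0, 0, 0],
  ],
  grip_force=60,
)

```text
t: 1.07
tool_pos: [0.1521, 0.6063, 0.284]
tool_rot: [-1.98, -2.439, -0.001]
contact_force: [0.3, -0.4, -0.3]
opening: -0.0001
```

Call:
jog_arm(
  deltas=[
    [0, 0, 0, -2, 0.5, 0, 0],
    [0, 0, 0, -3, 0.8, 0, 0],
    [0, 0, 0, -3.5, 0.8, 0, 0],
    [0, 0, 0, -3.5, 0.8, 0, 0],
    [0, 0, 0, -3.5, 0.8, 0, 0],
    [0, 0, 0, -3.5, 0.8, 0, 0],
    [0, 0, 0, -3.5, 0.8, 0, 0],
    [0, 0, 0, -3.5, 0.8, 0, 0],
    [0, 0, 0, -3.5, 0.8, 0, 0],
    [0, 0, 0, -3.5, 0.8, 0, 0],
    [0, 0, 0, -3.5, 0.8, 0, 0],
    [0, 0, 0, -3.5, 0.8, 0, 0],
  ],
)

```text
t: 2.07
tool_pos: [0.3263, 0.2327, 0.284]
tool_rot: [1.972, 2.445, 0.002]
contact_force: [0.8, 0.1, 0.9]
opening: 0.0
```

Call:
jog_arm(
  deltas=[
    [0, 0, 0, -3.5, 0.9, 0, 0],
    [0, 0, 0, -3.5, 0.9, 0, 0],
    [0, 0, 0, -3.5, 0.9, 0, 0],
    [0, 0, 0, -3.5, 0.9, 0, 0],
    [0, 0, 0, -3.5, 0.9, 0, 0],
    [0, 0, 0, -3.5, 0.9, 0, 0],
    [0, 0, 0, -3.5, 0.9, 0, 0],
    [0, 0, 0, -3.5, 0.9, 0, 0],
    [0, 0, 0, -3.5, 0.9, 0, 0],
    [0, 0, 0, -3.5, 0.9, 0, 0],
    [0, 0, 0, -3, 0.9, 0, 0],
    [0, 0, 0, 0, 0, 0, 0],
  ],
)

```text
t: 3.07
tool_pos: [0.5031, -0.1213, 0.2834]
tool_rot: [1.978, 2.439, -0.002]
contact_force: [-0.4, 0.7, -0.3]
opening: -0.0001
```

```bash
python3 - <<'E'
from h import *
save("wrist","w2"); o=ctrl.get_obs(); print(o["tool_pos"].round(4), o["t"])
E
```

```text
[ 0.5023 -0.1192  0.2834] 3.1167
```

View pics/w2.png

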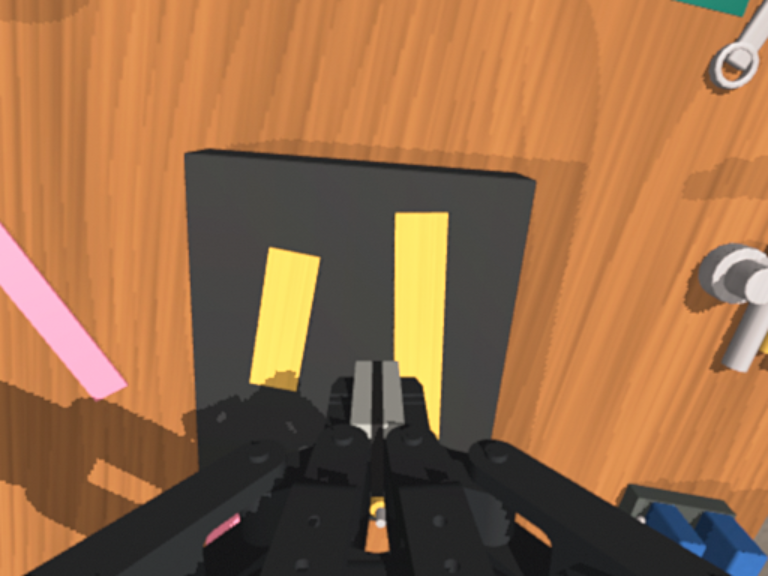

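The wrist view shows the long strip's +y end at (395..448,212), the plate's top +y edge from (185,155) to (535,182), and the short strip to the left at (285,320).

```bash
python3 - <<'E'
from h import *
g=lambda u,v,z:px("w2",u/1.5,v/1.5,z)[:2].round(4)
for n,u,v,z in [("endL",395,212,.062),("endR",448,212,.062),("L2",394,358,.062),("R2",441,437,.062),("edgeL",185,155,.06),("edgeR",535,182,.06),("short",269,248,.062),("short",320,257,.062),("short",250,383,.062)]: print(n,g(u,v,z))
# current tool -> press point in tool axes
o=ctrl.get_obs();M=R.from_rotvec(o["tool_rot"]).as_matrix()
print(M.T@(np.array([.564,-.2496,.13])-o["tool_pos"])*100)
E
```

```text
endL [ 0.5112 -0.1008]
endR [ 0.547  -0.0932]
L2 [ 0.535  -0.2103]
R2 [ 0.5876 -0.2717]
edgeL [ 0.3654 -0.0927]
edgeR [ 0.6001 -0.0613]
short [ 0.4297 -0.1442]
short [ 0.4661 -0.1432]
short [ 0.4302 -0.2546]
[-14.03574871   3.34702196  15.3312533 ]
```

Call:
jog_arm(
  deltas=[
    [0, 0, 0, -2.5, 0.6, 0, 0],
    [0, 0, 0, -3, 0.7, 1, 0],
    [0, 0, 0, -3, 0.7, 3, 0],
    [0, 0, 0, -3, 0.7, 3.5, 0],
    [0, 0, 0, -2.5, 0.65, 3.5, 0],
    [0, 0, 0, 0, 0, 3.5, 0],
    [0, 0, 0, 0, 0, 2.5, 0],
    [0, 0, 0, 0, 0, 1, 0],
    [0, 0, 0, 0, 0, 0, 0],
    [0, 0, 0, 0, 0, 0, 0],
  ],
)

```text
t: 3.95
tool_pos: [0.5617, -0.2417, 0.1105]
tool_rot: [1.975, 2.442, 0.0]
contact_force: [0.1, -0.9, -0.3]
opening: -0.0
```

Call:
jog_arm(
  deltas=[
    [0, 0, 0, -0.8, 0, 0.6, 0],
    [0, 0, 0, 0, 0, 0.6, 0],
    [0, 0, 0, 0, 0, 0.6, 0],
    [0, 0, 0, 0, 0, 0.3, 0],
    [0, 0, 0, 0, 0, 0.2, 0],
    [0, 0, 0, 0, 0, 0.1, 0],
    [0, 0, 0, 0, 0, 0, 0],
    [0, 0, 0, 0, 0, 0, 0],
  ],
)

```text
t: 4.62
tool_pos: [0.563, -0.25, 0.0855]
tool_rot: [1.977, 2.441, 0.0]
contact_force: [-0.5, -0.6, -0.2]
opening: 0.0002
```

Call:
jog_arm(
  deltas=[
    [0, 0, 0, 0, 0, 0.1, 0],
    [0, 0, 0, 0, 0, 0.05, 0],
    [0, 0, 0, 0, 0, 0, 0],
    [0, 0, 0, 0, 0, 0, 0],
  ],
)

```text
t: 4.95
tool_pos: [0.5631, -0.2501, 0.0841]
tool_rot: [1.977, 2.441, 0.0]
contact_force: [0.8, -0.2, 0.4]
opening: -0.0002
```

Call:
jog_arm(
  deltas=[
    [0, 0, 0, 0, 0, 0.05, 0],
    [0, 0, 0, 0, 0, 0, 0],
    [0, 0, 0, 0, 0, 0, 0],
  ],
)

```text
t: 5.2
tool_pos: [0.5632, -0.2501, 0.0841]
tool_rot: [1.977, 2.441, 0.0]
contact_force: [-1.4, 0.8, 3.9]
opening: 0.0004
```

Call:
jog_arm(
  deltas=[
    [0, 0, 0, 0, 0, 0.05, 0],
    [0, 0, 0, 0, 0, 0, 0],
    [0, 0, 0, 0, 0, 0, 0],
  ],
)

```text
t: 5.45
tool_pos: [0.5634, -0.2503, 0.0841]
tool_rot: [1.977, 2.44, 0.0]
contact_force: [-1.3, 1.0, 6.5]
opening: 0.0002
```

Call:
jog_arm(
  deltas=[
    [0, 0, 0, 0, 0, 0.08, 0],
    [0, 0, 0, 0, 0, 0, 0],
    [0, 0, 0, 0.2, 0, 0, 0],
    [0, 0, 0, 0.4, 0, 0, 0],
    [0, 0, 0, 0.4, 0, 0, 0],
    [0, 0, 0, 0, 0, 0, 0],
  ],
)

```text
t: 5.95
tool_pos: [0.5622, -0.2409, 0.0841]
tool_rot: [1.975, 2.438, 0.001]
contact_force: [0.0, 0.9, 6.9]
opening: 0.0
```

Call:
jog_arm(
  deltas=[
    [0, 0, 0, 0, 0, 0.08, 0],
    [0, 0, 0, 0.4, 0, 0.02, 0],
    [0, 0, 0, 0.5, 0, 0, 0],
    [0, 0, 0, 0.5, 0, 0, 0],
    [0, 0, 0, 0.5, 0, 0, 0],
    [0, 0, 0, 0.5, 0, 0, 0],
    [0, 0, 0, 0.3, 0, 0, 0],
    [0, 0, 0, 0, 0, 0, 0],
  ],
)

```text
t: 6.62
tool_pos: [0.5573, -0.2149, 0.084]
tool_rot: [1.973, 2.437, 0.001]
contact_force: [0.9, -0.4, 10.3]
opening: -0.0001
```

```bash
cat >> h.py <<'E'
def strip(fn):
    "long strip from scene camera by colour, near the plate"
    save("scene",fn); im=np.load("pics/"+fn+".npz")["im"]; hsv=cv2.cvtColor(im,cv2.COLOR_RGB2HSV)
    m=np.zeros((384,512),np.uint8); m[150:270,215:330]=1
    m&=((hsv[...,1]>90)&(hsv[...,2]>150)&(hsv[...,0]>20)&(hsv[...,0]<32)).astype(np.uint8)
    k,l,st,_=cv2.connectedComponentsWithStats(m)
    for i in range(1,k):
        if st[i,4]>150:
            vv,uu=np.where(l==i); r=cv2.minAreaRect(np.array([px(fn,a,b,.062)[:2] for a,b in zip(uu,vv)],np.float32))
            print(st[i,4],np.round(r[0],4),np.round(r[1],4),round(r[2],1),cv2.boxPoints(r).round(3).tolist())
E
python3 -c "
from h import *
strip('s2')"
```

```text
447 [ 0.4501 -0.2004] [0.0377 0.1116] 0.2 [[0.4309999942779541, -0.14499999582767487], [0.4309999942779541, -0.25600001215934753], [0.4690000116825104, -0.25600001215934753], [0.4690000116825104, -0.14499999582767487]]
```

```bash
python3 -c "
from h import *
im=np.load('pics/s2.npz')['im'][150:320,180:350]
cv2.imwrite('pics/c2.png',cv2.resize(im[...,::-1],None,fx=3.5,fy=3.5,interpolation=cv2.INTER_CUBIC))"
```

```text
(no output)
```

View pics/c2.png

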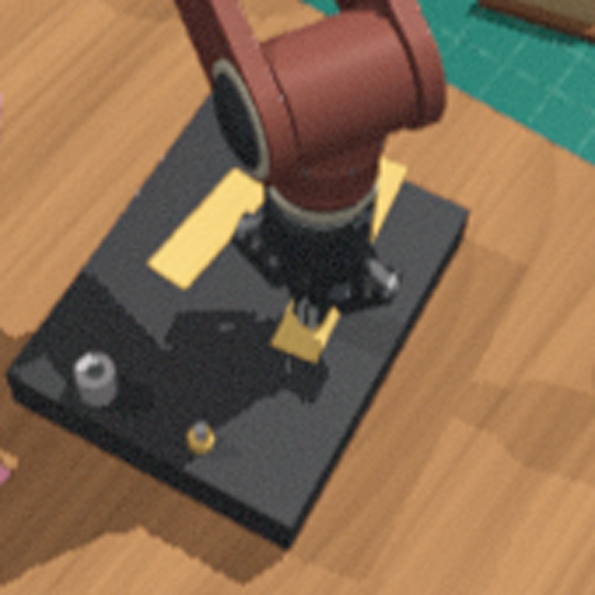

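The crop shows the strip moving with the fingertip. Its rear corners are at (272,345) and (320,362), its right front corner is at (407,168), and the short strip has not moved.

```bash
python3 -c "
from h import *
for u,v in [(272,345),(320,362),(407,168)]: print(px('s2',180+u/3.5,150+v/3.5,.062)[:2].round(4))"
```

```text
[ 0.5518 -0.2538]
[ 0.5882 -0.2438]
[ 0.5446 -0.0608]
```

Call:
jog_arm(
  deltas=[
    [0, 0, 0, 0.3, 0, 0.03, 0],
    [0, 0, 0, 0.5, 0, 0, 0],
    [0, 0, 0, 0.5, 0, 0, 0],
    [0, 0, 0, 0.5, 0, 0, 0],
    [0, 0, 0, 0.5, 0, 0, 0],
    [0, 0, 0, 0.5, 0, 0, 0],
    [0, 0, 0, 0.5, 0, 0, 0],
    [0, 0, 0, 0.5, 0, 0, 0],
    [0, 0, 0, 0.5, 0, 0, 0],
    [0, 0, 0, 0.4, 0, 0, 0],
    [0, 0, 0, 0.2, 0, 0, 0],
    [0, 0, 0, 0, 0, 0, 0],
  ],
)

```text
t: 7.67
tool_pos: [0.5475, -0.1672, 0.084]
tool_rot: [1.973, 2.436, 0.002]
contact_force: [-0.4, -0.4, 9.9]
opening: -0.0002
```

```bash
python3 -c "
from h import *
save('wrist','w3'); print(ctrl.get_obs()['tool_pos'])"
```

```text
[ 0.54754918 -0.16712305  0.08403131]
```

View pics/w3.png

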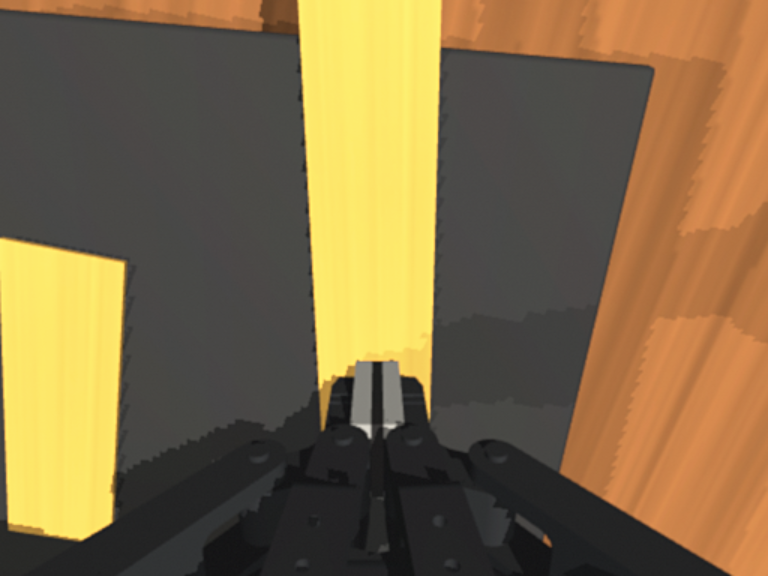

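The strip is under the fingers and runs past the plate's edge, at about (370,40) in this view. I'll lift straight up and look again.

Call:
jog_arm(
  deltas=[
    [0, 0, 0, 0, 0, -0.5, 0],
    [0, 0, 0, 0, 0, -1.5, 0],
    [0, 0, 0, 0, 0, -3, 0],
    [0, 0, 0, 0, 0, -4, 0],
    [0, 0, 0, 0, 0, -4, 0],
    [0, 0, 0, 0, 0, -3, 0.6],
    [0, 0, 0, 0, 0, -1, 0.8],
    [0, 0, 0, 0, 0, 0, 0.8],
    [0, 0, 0, 0, 0, 0, 0.8],
  ],
)

```text
t: 8.47
tool_pos: [0.5448, -0.1657, 0.2498]
tool_rot: [-1.977, -2.44, 0.0]
contact_force: [-0.0, 0.4, -1.0]
opening: 0.0479
```

```bash
python3 -c "
from h import *
save('wrist','w4'); print(ctrl.get_obs()['tool_pos'],ctrl.get_obs()['opening'])"
```

```text
[ 0.54410317 -0.16548347  0.24827812] 0.05570310864098015
```

View pics/w4.png

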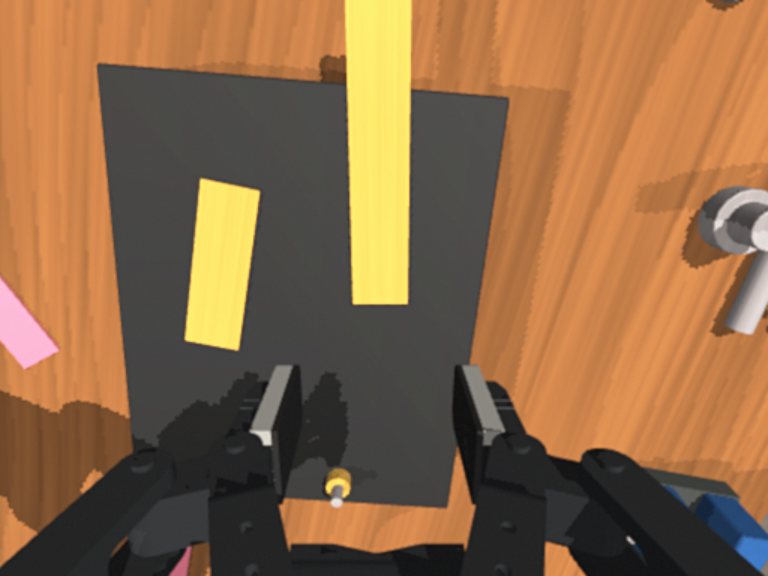

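```bash
python3 - <<'E'
from h import *
g=lambda u,v,z=.062:px("w4",u/1.5,v/1.5,z)[:2]
a,b,c,d=g(353,304),g(408,304),g(345,0),g(412,0); e,f=g(98,65,.06),g(508,99,.06)
r=(a+b)/2; ax=(c+d)/2-r; ax/=np.linalg.norm(ax); cen=r+.095*ax; end=r+.19*ax
ed=(f-e)/np.linalg.norm(f-e); n=np.array([-ed[1],ed[0]])
print("rear",r,"axis deg",np.degrees(np.arctan2(-ax[0],ax[1])),"cen",cen,"overhang",(end-e)@n,"end",end,"width",np.linalg.norm(b-a), "edge",np.degrees(np.arctan2(ed[1],ed[0])))
for u,v in[(202,179),(260,189),(185,341),(239,350)]:print(g(u,v).round(4))
strip("s3")
o=ctrl.get_obs();M=R.from_rotvec(o["tool_rot"]).as_matrix();print(o["tool_pos"],np.degrees(np.arctan2(-M[0,0],M[1,0])))
E
```

```text
rear [ 0.55424184 -0.20074516] axis deg 12.50984954243072 cen [ 0.53366413 -0.10800057] overhang 0.056670715261978075 end [ 0.51308643 -0.01525599] width 0.036417241709796856 edge 7.592590775925166
[ 0.4306 -0.1438]
[ 0.466  -0.1424]
[ 0.4299 -0.2548]
[ 0.4667 -0.2539]
663 [ 0.5371 -0.115 ] [0.0379 0.1784] 12.4 [[0.49900001287460327, -0.03200000151991844], [0.5379999876022339, -0.20600000023841858], [0.574999988079071, -0.1979999989271164], [0.5360000133514404, -0.024000000208616257]]
467 [ 0.4502 -0.1999] [0.0379 0.1111] 0.1 [[0.4309999942779541, -0.14399999380111694], [0.4309999942779541, -0.2549999952316284], [0.4690000116825104, -0.2549999952316284], [0.4690000116825104, -0.14399999380111694]]
[ 0.54381587 -0.16531649  0.24750387] 11.974591657593063
```

Call:
jog_arm(
  deltas=[
    [0, 0, -0.009, 2, 0.15, 0, 0.65],
    [0, 0, 0, 3, 0, 0, 0.65],
    [0, 0, 0, 3, 0, 2, 0.65],
    [0, 0, 0, 2.5, 0, 3, 0.65],
    [0, 0, 0, 1.7, 0, 3, 0.65],
    [0, 0, 0, 0, 0, 3, 0.65],
    [0, 0, 0, 0, 0, 2, 0.65],
    [0, 0, 0, 0, 0, 1, 0.65],
    [0, 0, 0, 0, 0, 0, 0.65],
    [0, 0, 0, 0, 0, 0, 0.65],
    [0, 0, 0, 0, 0, 0, 0.65],
  ],
)

```text
t: 9.48
tool_pos: [0.5212, -0.0469, 0.112]
tool_rot: [1.966, 2.448, 0.001]
contact_force: [0.1, -0.2, 0.0]
opening: 0.0555
```

```bash
python3 -c "
from h import *
save('wrist','w5'); o=ctrl.get_obs();M=R.from_rotvec(o['tool_rot']).as_matrix();print(o['tool_pos'],o['opening'],M.T@(np.array([.5199,-.0455,.066])-o['tool_pos']),np.degrees(np.arctan2(-M[0,0],M[1,0])))"
```

```text
[ 0.52153307 -0.04694574  0.11250101] 0.05561437710543835 [ 0.00182191 -0.00140131  0.04649536] 12.465637179253772
```

View pics/w5.png

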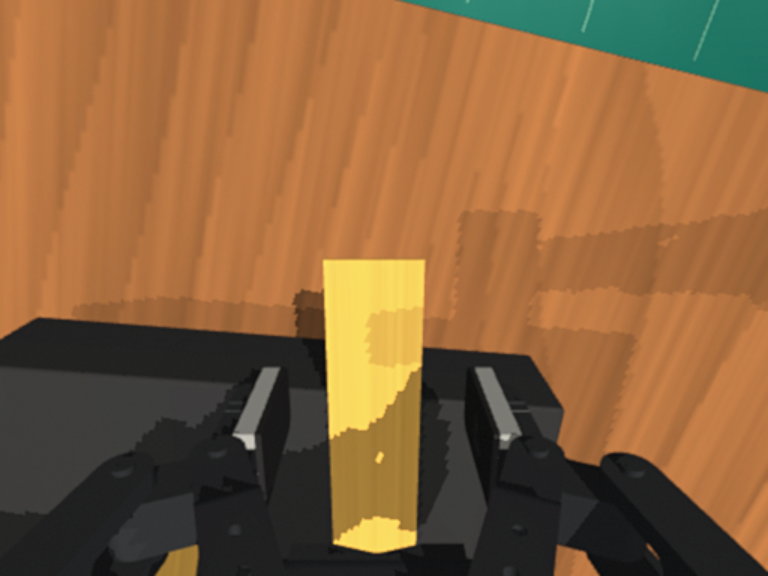

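```bash
python3 -c "
from h import *
g=lambda u,v,z:px('w5',u/1.5,v/1.5,z)[:2]
e,f=g(0,366,.06),g(560,408,.06); q=(g(323,260,.062)+g(425,260,.062))/2
d=(f-e)/np.linalg.norm(f-e);print(e,f,q,(q-e)@[-d[1],d[0]])"
```

```text
[ 0.38082644 -0.08836118] [ 0.59878651 -0.05929712] [ 0.51292757 -0.0148491 ] 0.055406524934772654
```

The strip's front end is at (375,260), centred between the fingers, with about 56 mm of overhang. Going down and gripping.

Call:
jog_arm(
  deltas=[
    [0, 0, 0, 0.15, -0.1, 1, 0.65],
    [0, 0, 0, 0, 0, 1.2, 0.65],
    [0, 0, 0, 0, 0, 1.2, 0.65],
    [0, 0, 0, 0, 0, 0.8, 0.65],
    [0, 0, 0, 0, 0, 0.4, 0.65],
    [0, 0, 0, 0, 0, 0, 0.65],
    [0, 0, 0, 0, 0, 0, 0.65],
  ],
)

```text
t: 10.12
tool_pos: [0.5188, -0.0451, 0.0643]
tool_rot: [-1.966, -2.449, 0.001]
contact_force: [0.2, 0.2, 0.1]
opening: 0.0555
```

Call:
jog_arm(
  deltas=[
    [0, 0, 0, 0, 0, 0, 0.5],
    [0, 0, 0, 0, 0, 0, 0.45],
    [0, 0, 0, 0, 0, 0, 0.4],
    [0, 0, 0, 0, 0, 0, 0.3],
    [0, 0, 0, 0, 0, 0, 0.2],
    [0, 0, 0, 0, 0, 0, 0],
    [0, 0, 0, 0, 0, 0, 0],
    [0, 0, 0, 0, 0, 0, 0],
  ],
  grip_force=70,
)

```text
t: 10.78
tool_pos: [0.5196, -0.0453, 0.0655]
tool_rot: [1.966, 2.449, 0.001]
contact_force: [-0.3, -0.1, 4.9]
opening: 0.0331
```

```bash
python3 -c "
from h import *
save('wrist','w6'); save('side','d6',(200,100,400,260),3.5); o=ctrl.get_obs();print(o['tool_pos'],o['opening'],o['contact_force'],o['wrist_torque'])
f=cv2.imread('pics/w6.png');g=cv2.imread('pics/d6.png')
cv2.imwrite('pics/c6.png',np.hstack([cv2.resize(f[200:560,180:580],(400,360)),cv2.resize(g,(400,320))[:].copy() if 0 else cv2.copyMakeBorder(cv2.resize(g,(400,320)),0,40,0,0,cv2.BORDER_CONSTANT)]))"
```

```text
[ 0.51963517 -0.04529928  0.06542429] 0.03326113059931617 [-0.48077053 -0.71506771  4.34412938] [-0.01513918 -0.01653364 -0.02535427]
```

View pics/c6.png

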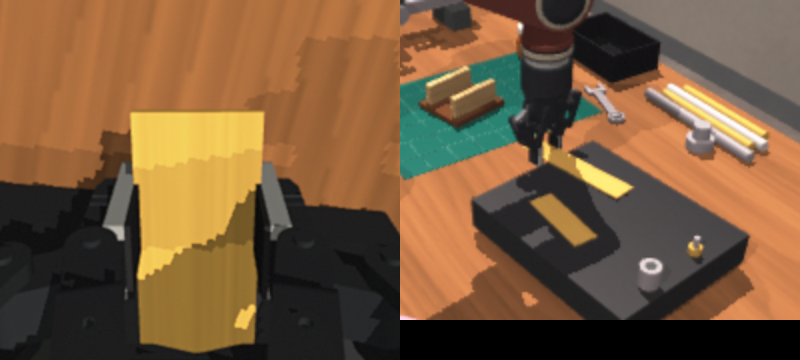

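The jaws hold the strip level by both edges. Lifting slowly.

Call:
jog_arm(
  deltas=[
    [0, 0, 0, 0, 0, -0.2, 0],
    [0, 0, 0, 0, 0, -0.4, 0],
    [0, 0, 0, 0, 0, -0.6, 0],
    [0, 0, 0, 0, 0, -0.8, 0],
    [0, 0, 0, 0, 0, -1, 0],
    [0, 0, 0, 0, 0, -1, 0],
    [0, 0, 0, 0, 0, -1, 0],
    [0, 0, 0, 0, 0, -0.6, 0],
    [0, 0, 0, 0, 0, -0.3, 0],
    [0, 0, 0, 0, 0, 0, 0],
    [0, 0, 0, 0, 0, 0, 0],
  ],
)

```text
t: 11.8
tool_pos: [0.519, -0.0452, 0.1239]
tool_rot: [1.967, 2.45, 0.0]
contact_force: [0.2, -0.8, -1.5]
opening: 0.033
```

```bash
python3 -c "
from h import *
save('wrist','w7'); save('side','d7',(200,100,400,260),3.5); o=ctrl.get_obs();print(o['tool_pos'],o['opening'],o['contact_force'],o['wrist_torque'])
f=cv2.imread('pics/w7.png');g=cv2.imread('pics/d7.png')
cv2.imwrite('pics/c7.png',np.hstack([cv2.resize(f[200:560,180:580],(400,360)),cv2.copyMakeBorder(cv2.resize(g,(400,320)),0,40,0,0,cv2.BORDER_CONSTANT)]))
for v in range(270,540,30): print(v,px('w7',375/1.5,v/1.5).round(4))"
```

```text
[ 0.51855224 -0.04508476  0.12316243] 0.03258604657253302 [-1.14391298  0.56139837 -1.45076374] [ 0.1199801  -0.05144231  0.04422794]
270 [ 5.163e-01 -3.880e-02  1.000e-04]
300 [ 0.5198 -0.0543  0.0016]
330 [ 0.5124 -0.0189  0.1216]
360 [ 0.5145 -0.0281  0.1208]
390 [ 0.5166 -0.0377  0.12  ]
420 [ 0.5186 -0.0469  0.1208]
450 [ 0.5208 -0.057   0.1208]
480 [ 0.5234 -0.0686  0.1195]
510 [ 0.5258 -0.0796  0.1196]
```

View pics/c7.png

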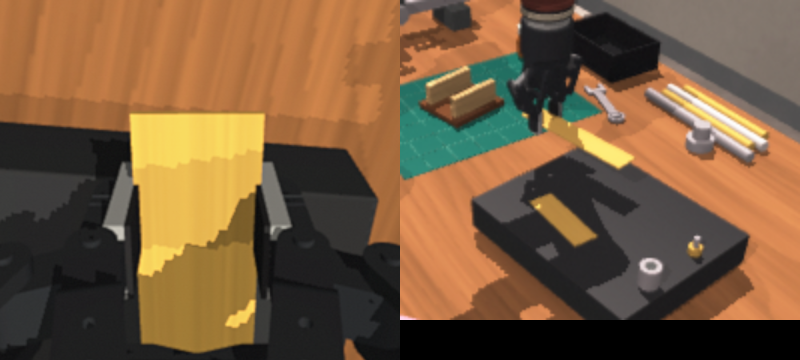

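Call:
jog_arm(
  deltas=[
    [0, 0, 0, 0, 0, -0.5, 0],
    [0, 0, 0, 0, 0, -1, 0],
    [0, 0, 0, 0.5, 0.2, -1.2, 0],
    [0, 0, 0, 1, 0.5, -1.2, 0],
    [0, 0, 0, 1.5, 0.8, -1.2, 0],
    [0, 0, 0, 1.8, 0.9, -1.2, 0],
    [0, 0, 0, 1.8, 1, -1, 0],
    [0, 0, -0.01, 1.8, 1, -1, 0],
    [0, 0, -0.01, 1.8, 1, -0.8, 0],
    [0, 0, 0, 1.5, 0.7, -0.5, 0],
    [0, 0, 0, 1, 0.5, 0, 0],
    [0, 0, 0, 0.5, 0.2, 0, 0],
  ],
)

```text
t: 12.9
tool_pos: [0.5567, 0.1006, 0.2214]
tool_rot: [1.939, 2.47, 0.003]
contact_force: [-0.2, -0.0, -0.7]
opening: 0.0328
```

Call:
jog_arm(
  deltas=[
    [0, 0, 0, 0.3, 0, 0, 0],
    [0, 0, 0, 0, 0, 0, 0],
    [0, 0, 0, 0, 0, 0, 0],
  ],
)

```text
t: 13.15
tool_pos: [0.5549, 0.1011, 0.2193]
tool_rot: [-1.942, -2.469, 0.002]
contact_force: [-0.4, 0.2, -1.4]
opening: 0.0326
```

```bash
python3 -c "
from h import *
save('wrist','w8'); o=ctrl.get_obs();print(o['tool_pos'],o['opening'],o['contact_force'],o['wrist_torque'])"
```

```text
[0.55496411 0.10093795 0.2193313 ] 0.032985392431984575 [ 0.12340054  0.36094761 -1.87405981] [ 0.0662357  -0.00609945  0.03978874]
```

View pics/w8.png

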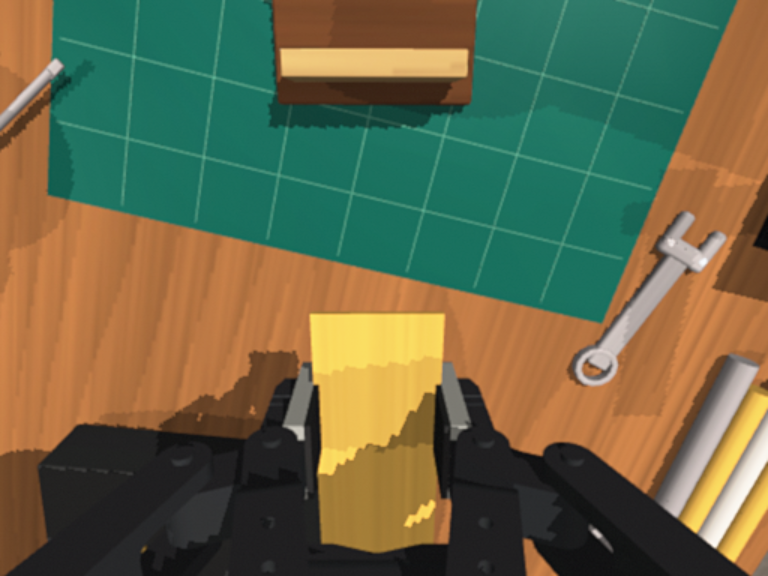

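This shows the near bar's top face from (280,48) to (468,77), parallel to the strip's front edge at (310..444,314). I have viewed 12 pictures, so from here I'll check by numbers only.

```bash
python3 - <<'E'
from h import *
g=lambda u,v,z=None:px("w8",u/1.5,v/1.5,z)
a,b,c,d=[g(u,v,.05)[:2] for u,v in[(280,48),(467,49),(281,77),(469,77)]]
m=(a+b+c+d)/4; ex=(b-a+d-c);ex/=np.linalg.norm(ex); ey=np.array([-ex[1],ex[0]])
print("bar",m,"yaw",np.degrees(np.arctan2(ex[1],ex[0])),"len",np.linalg.norm(b-a),np.linalg.norm(c-a),"rest",m+.035*ey, "depthz",g(375,60))
zs=[g(375,v) for v in(320,350,380,410,440,470,500,530)]; print(np.round(zs,4))
e1,e2=g(310,314,.2155)[:2],g(444,314,.2155)[:2];print("end",(e1+e2)/2,np.linalg.norm(e2-e1),np.degrees(np.arctan2(*(e2-e1)[::-1])))
L=[g(321,520,.2155)[:2],g(436,520,.2155)[:2]];ax=(e1+e2)/2-(L[0]+L[1])/2;print("axis",np.degrees(np.arctan2(-ax[0],ax[1])))
o=ctrl.get_obs();M=R.from_rotvec(o["tool_rot"]).as_matrix();print(o["tool_pos"],"tool yaw",np.degrees(np.arctan2(-M[0,0],M[1,0])))
# end in tool frame
print("end in tool",M.T@(np.r_[(e1+e2)/2,.2155]-o["tool_pos"]))
E
```

```text
bar [0.5273937  0.20604698] yaw 13.507071997364687 len 0.09896024262203217 0.01420210010076275 rest [0.51921891 0.24007892] depthz [0.52749397 0.20740107 0.05113555]
[[0.5472 0.1298 0.2162]
 [0.5493 0.121  0.216 ]
 [0.5515 0.1121 0.2162]
 [0.5537 0.1028 0.2165]
 [0.5562 0.0924 0.2157]
 [0.5588 0.0816 0.2151]
 [0.5615 0.0705 0.215 ]
 [0.5644 0.0587 0.2146]]
end [0.54734944 0.13133032] 0.036078655842406576 13.7111962182319
axis 14.059303793364945
[0.55496411 0.10093795 0.2193313 ] tool yaw 13.59358390245865
end in tool [ 0.031331   -0.00025441  0.00382907]
```

```bash
python3 - <<'E'
from h import *
ms=[]
for q in [[(190,212),(435,288),(182,245),(430,318)],[(243,98),(482,163),(236,128),(472,195)]]:
    p=np.array([px("s1",300+u/8-.5,110+v/8-.5,.05)[:2] for u,v in q]); print(p.round(4).tolist(),p.mean(0)); ms.append(p.mean(0))
print("rest",np.mean(ms,0))
f=np.load("pics/d1.npz");hsv=cv2.cvtColor(f["im"],cv2.COLOR_RGB2HSV)
# side view of bars: bright, beige pixels
m=np.zeros((384,512),np.uint8);m[128:162,205:255]=1
for n,(x0,y0,x1,y1) in {"img":(205,128,255,162)}.items():
    v,u=np.mgrid[y0:y1,x0:x1]; P=np.array([px("d1",a,b) for a,b in zip(u.ravel(),v.ravel())])
    hi=P[(P[:,2]>.0475)&(P[:,2]<.056)]
    ey=np.array([-.2336,.9723]);ex=np.array([.9723,.2336]); r=hi[:,:2]-[.519,.240]
    for s in(-1,1):
        k=(np.sign(r@ey)==s); print(s,k.sum(),"x",np.percentile(r[k]@ex,[2,98]),"y",np.percentile(r[k]@ey,[2,50,98]))
E
```

```text
[[0.4781, 0.1998], [0.576, 0.223], [0.4848, 0.1826], [0.582, 0.2079]] [0.53022941 0.20334955]
[[0.4626, 0.2678], [0.5587, 0.2943], [0.4691, 0.2512], [0.5638, 0.2761]] [0.51354443 0.27233296]
rest [0.52188692 0.23784125]
-1 55 x [-0.04967169  0.04876765] y [-0.04285282 -0.03507594 -0.02702133]
1 55 x [-0.05030139  0.04867201] y [0.02540357 0.03445688 0.04249995]
```

Call:
jog_arm(
  deltas=[
    [0, -0.01, 0, 0.6, 0, 0, 0],
    [0, -0.01, 0, 1.2, 0, 0, 0],
    [0, 0, 0, 1.8, 0, 0, 0],
    [0, 0, 0, 2.4, 0, 0, 0],
    [0, 0, 0, 2.6, 0, 0, 0],
    [0, 0, 0, 2.6, -0.1, 0, 0],
    [0, 0, 0, 2.6, 0, 0, 0],
    [0, 0, 0, 2.4, 0, 0, 0],
    [0, 0, 0, 1.8, 0, 0, 0],
    [0, 0, 0, 1.4, 0, 0, 0],
    [0, 0, 0, 0.9, 0, 0, 0],
    [0, 0, 0, 0.4, 0, 0, 0],
  ],
)

```text
t: 14.2
tool_pos: [0.5052, 0.3032, 0.2158]
tool_rot: [1.931, 2.458, -0.02]
contact_force: [0.9, -0.5, -1.6]
opening: 0.033
```

Call:
jog_arm(
  deltas=[
    [0, 0, 0, 0, 0, 0.4, 0],
    [0, 0, 0, 0, 0, 1, 0],
    [0, 0, 0, 0, 0, 1.6, 0],
    [0, 0, 0, 0, 0, 2, 0],
    [0, 0, 0, 0, 0, 2, 0],
    [0, 0, 0, 0, 0, 2, 0],
    [0, 0, 0, 0, 0, 1.6, 0],
    [0, 0, 0, 0, 0, 1, 0],
    [0, 0, 0, 0, 0, 0.6, 0],
    [0, 0, 0, 0, 0, 0.3, 0],
    [0, 0, 0, 0, 0, 0, 0],
    [0, 0, 0, 0, 0, 0, 0],
  ],
)

```text
t: 15.2
tool_pos: [0.5068, 0.3001, 0.0918]
tool_rot: [1.932, 2.456, -0.017]
contact_force: [0.0, -1.0, -2.3]
opening: 0.033
```

```bash
python3 - <<'E'
from h import *
save("wrist","w9"); o=ctrl.get_obs();M=R.from_rotvec(o["tool_rot"]).as_matrix();print(o["tool_pos"],o["opening"],o["contact_force"],"yaw",np.degrees(np.arctan2(-M[0,0],M[1,0])),M[:,2].round(4))
ey=np.array([-.2336,.9723])
t=np.r_[np.array([.520,.2395])+.0637*ey,.0545]; print("to go, tool cm",M.T@(t-o["tool_pos"])*100)
f=np.load("pics/w9.npz");hsv=cv2.cvtColor(f["im"],cv2.COLOR_RGB2HSV)
for v in(320,350,380,410,440,470,500,530): print(v,px("w9",375/1.5,v/1.5).round(4),f["im"][int(v/1.5),250])
E
```

```text
[0.5069742  0.30025219 0.09219199] 0.03294328852852181 [ 0.70769196  0.45278833 -0.41861731] yaw 13.63012433079943 [ 0.0067 -0.0187 -0.9998]
to go, tool cm [ 0.23293711 -0.16025371  3.76501244]
320 [0.4991 0.3288 0.0886] [250 217  99]
350 [0.5012 0.3202 0.0888] [249 217  96]
380 [0.5035 0.3109 0.0885] [249 216  97]
410 [0.5059 0.3008 0.0876] [249 214  96]
440 [0.5082 0.2913 0.0884] [249 215  96]
470 [0.5106 0.2813 0.0891] [142 110  49]
500 [0.5135 0.2694 0.0881] [142 109  50]
530 [0.5161 0.2585 0.089 ] [141 108  49]
```

Call:
jog_arm(
  deltas=[
    [0, 0, 0, 0.13, -0.1, 0.3, 0],
    [0, 0, 0, 0.1, -0.05, 0.7, 0],
    [0, 0, 0, 0, 0, 0.8, 0],
    [0, 0, 0, 0, 0, 0.7, 0],
    [0, 0, 0, 0, 0, 0.4, 0],
    [0, 0, 0, 0, 0, 0.2, 0],
    [0, 0, 0, 0, 0, 0.1, 0],
    [0, 0, 0, 0, 0, 0, 0],
    [0, 0, 0, 0, 0, 0, 0],
  ],
)

```text
t: 16.0
tool_pos: [0.5045, 0.3013, 0.0591]
tool_rot: [1.932, 2.457, -0.019]
contact_force: [0.5, 0.4, -1.3]
opening: 0.0329
```

```bash
cat > chk.py <<'E'
from h import *
o=ctrl.get_obs();M=R.from_rotvec(o["tool_rot"]).as_matrix();ey=np.array([-.2336,.9723])
t=np.r_[np.array([.520,.2395])+.0637*ey,.0555];print(o["t"],o["tool_pos"],o["contact_force"],"to go cm",M.T@(t-o["tool_pos"])*100)
E
python3 chk.py
```

```text
16.0 [0.50453913 0.30131433 0.05914078] [ 0.50667697  0.35139314 -1.31145189] to go cm [0.00534269 0.05911731 0.36406934]
```

Call:
jog_arm(
  deltas=[
    [0, 0, 0, 0, 0.05, 0.1, 0],
    [0, 0, 0, 0, 0, 0.1, 0],
    [0, 0, 0, 0, 0, 0.05, 0],
    [0, 0, 0, 0, 0, 0, 0],
    [0, 0, 0, 0, 0, 0, 0],
  ],
)

```text
t: 16.42
tool_pos: [0.5048, 0.3013, 0.0564]
tool_rot: [1.932, 2.457, -0.019]
contact_force: [-0.6, 0.4, -2.0]
opening: 0.0326
```

Call:
jog_arm(
  deltas=[
    [0, 0, 0, 0, 0, 0.08, 0],
    [0, 0, 0, 0, 0, 0, 0],
    [0, 0, 0, 0, 0, 0, 0],
  ],
)

```text
t: 16.67
tool_pos: [0.505, 0.3014, 0.0559]
tool_rot: [1.932, 2.457, -0.019]
contact_force: [0.1, -0.0, 0.4]
opening: 0.0329
```

Call:
jog_arm(
  deltas=[
    [0, 0, 0, 0, 0, 0.05, 0],
    [0, 0, 0, 0, 0, 0, 0],
    [0, 0, 0, 0, 0, 0, 0],
  ],
)

```text
t: 16.92
tool_pos: [0.505, 0.3014, 0.0556]
tool_rot: [1.932, 2.457, -0.019]
contact_force: [-1.8, -0.0, 3.0]
opening: 0.0329
```

```bash
python3 chk.py
```

```text
16.9167 [0.50499028 0.30139879 0.05555658] [-1.82564944 -0.01886571  3.03417619] to go cm [0.00062995 0.01343846 0.00565137]
```

Call:
jog_arm(
  deltas=[
    [0, 0, 0, 0, 0, 0, 0],
    [0, 0, 0, 0, 0, 0, 0],
  ],
  grip_force=20,
)

```text
t: 17.08
tool_pos: [0.505, 0.3014, 0.0555]
tool_rot: [1.932, 2.457, -0.019]
contact_force: [-2.2, -0.3, 3.5]
opening: 0.0327
```

Call:
jog_arm(
  deltas=[
    [0, 0, 0, 0, 0, 0, 0.4],
    [0, 0, 0, 0, 0, 0, 0.43],
    [0, 0, 0, 0, 0, 0, 0.46],
    [0, 0, 0, 0, 0, 0, 0.5],
    [0, 0, 0, 0, 0, 0, 0.55],
    [0, 0, 0, 0, 0, 0, 0.6],
    [0, 0, 0, 0, 0, 0, 0.65],
    [0, 0, 0, 0, 0, 0, 0.65],
    [0, 0, 0, 0, 0, 0, 0.65],
  ],
)

```text
t: 17.83
tool_pos: [0.5048, 0.3013, 0.0551]
tool_rot: [1.932, 2.457, -0.019]
contact_force: [-0.1, -0.2, 0.1]
opening: 0.0558
```

```bash
cat > chk2.py <<'E'
import sys
from h import *
n=sys.argv[1]; print(ctrl.get_obs()["t"],ctrl.get_obs()["opening"],ctrl.get_obs()["contact_force"])
ey=np.array([-.2336,.9723]);ex=np.array([.9723,.2336])
for c in("scene","side","wrist"):
    save(c,c+n); f=np.load(f"pics/{c}{n}.npz");K,T,d=f["K"],f["T"],f["d"]
    v,u=np.mgrid[:384,:512]; P=np.einsum('ij,jhw->ihw',T[:3,:3]@np.linalg.inv(K),np.stack([u,v,np.ones_like(u)])*d)+T[:3,3][:,None,None]
    h=cv2.cvtColor(f["im"],cv2.COLOR_RGB2HSV)
    r=P[:2]-np.array([.520,.2395])[:,None,None]; rx=np.tensordot(ex,r,1);ry=np.tensordot(ey,r,1)
    m=(h[...,1]>125)&(h[...,0]>19)&(h[...,0]<32)&(P[2]>.035)&(P[2]<.11)&(abs(rx)<.05)&(abs(ry)<.14)
    if m.sum()<50: print(c,"few",m.sum()); continue
    q=np.array([px(f"{c}{n}",a,b,.052)[:2] for a,b in zip(u[m],v[m])],np.float32)-np.float32([.520,.2395])
    q=np.c_[q@ex,q@ey].astype(np.float32); b=cv2.minAreaRect(q)
    print(c,m.sum(),"centre rel rest mm",np.round(np.array(b[0])*1000,1),np.round(b[1],3),round(b[2],1),"z by y",[(round(y,2),round(float(np.median(P[2][m&(abs(ry-y)<.015)])),4)) for y in(-.08,-.04,0,.04,.08) if (m&(abs(ry-y)<.015)).sum()>5])
E
python3 chk2.py 10
```

```text
17.8333 0.055831258297772204 [-0.10908533 -0.21794648  0.13667735]
scene 286 centre rel rest mm [ 2.9 -5.2] [0.189 0.038] 89.0 z by y [(-0.08, 0.0488), (-0.04, 0.0495), (0, 0.0492), (0.04, 0.0488), (0.08, 0.0481)]
side 151 centre rel rest mm [-1.1 -4.2] [0.035 0.184] 1.4 z by y [(-0.08, 0.0513), (-0.04, 0.0509), (0, 0.0513), (0.08, 0.0516)]
wrist 8544 centre rel rest mm [-0.5 54.1] [0.083 0.036] 90.0 z by y [(0, 0.0522), (0.04, 0.0525), (0.08, 0.0525)]
```

The strip is free and lies flat. Retreating straight up.

Call:
jog_arm(
  deltas=[
    [0, 0, 0, 0, 0, -0.5, 0.65],
    [0, 0, 0, 0, 0, -1, 0.65],
    [0, 0, 0, 0, 0, -2, 0.65],
    [0, 0, 0, 0, 0, -3, 0.65],
    [0, 0, 0, 0, 0, -4, 0.65],
    [0, 0, 0, -2, 0, -4, 0.65],
    [0, 0, 0, -3, 0, -3, 0.65],
    [0, 0, 0, -3, 0, -2, 0.65],
    [0, 0, 0, -3, 0, 0, 0.65],
    [0, 0, 0, -2, 0, 0, 0.65],
    [0, 0, 0, -1, 0, 0, 0.65],
    [0, 0, 0, 0, 0, 0, 0.65],
  ],
)

```text
t: 18.98
tool_pos: [0.5369, 0.1693, 0.2505]
tool_rot: [1.935, 2.454, -0.018]
contact_force: [-0.4, 0.5, -0.4]
opening: 0.0554
```

Call:
jog_arm(
  deltas=[
    [0, 0, 0, -1, 0, 0, 0.65],
    [0, 0, 0, 0, 0, 0, 0.65],
    [0, 0, 0, 0, 0, 0, 0.65],
    [0, 0, 0, 0, 0, 0, 0.65],
  ],
)

```text
t: 19.32
tool_pos: [0.5385, 0.1618, 0.2494]
tool_rot: [1.932, 2.459, -0.02]
contact_force: [-0.3, 0.5, 1.1]
opening: 0.0552
```

```bash
python3 chk2.py 11; python3 -c "
from h import *
strip('s12')"
```

```text
19.3167 0.055177262403001 [-0.32060284  0.46131088  1.13479559]
scene 405 centre rel rest mm [ 2.1 -5.4] [0.189 0.038] 89.9 z by y [(-0.08, 0.049), (-0.04, 0.0489), (0, 0.0482), (0.04, 0.0484), (0.08, 0.0484)]
side 211 centre rel rest mm [-0.1 -1.7] [0.036 0.189] 1.7 z by y [(-0.08, 0.0517), (-0.04, 0.0516), (0, 0.0512), (0.04, 0.0515), (0.08, 0.0513)]
wrist 6812 centre rel rest mm [ 14.8 -17.5] [0.068 0.154] 0.2 z by y [(-0.08, 0.0525), (-0.04, 0.0526), (0, 0.0525), (0.04, 0.0524)]
387 [ 0.45   -0.2012] [0.0378 0.1084] 0.0 [[0.4309999942779541, -0.1469999998807907], [0.4309999942779541, -0.2549999952316284], [0.4690000116825104, -0.2549999952316284], [0.4690000116825104, -0.1469999998807907]]
```

```bash
python3 -c "
from h import *
print(ctrl.finish_job())"
```

```text
the job is handed in; nothing more can be done
None
```

The long strip now lies flat across both bars of the rest, close to centred, and I handed the job in at about 19.5 s. The gripper was clear of everything.

**What I did:** I pressed the strip at about 10 N and slid it about 85 mm, until it overhung the plate by about 56 mm (measured 55–57). I then gripped the overhanging end by its edges, lifted it almost level and carried it to the rest. I lowered it until the force reading showed contact, about 3 N, and released it.

**Last checks, made by numbers because my 12 pictures were used up:**
- **Level:** the side and wrist cameras put the strip's top at about 51–52.5 mm along its length, where 52 mm is right for lying on the bars. The scene camera reads 48–49 mm, and it read the bars about 3 mm low too.
- **Centring:** compared with the rest as each camera sees it, the strip is about 1 mm off by the side camera and 3–4 mm off towards -y by the scene camera. Just before I retreated, the wrist camera put its front end within about 1 mm of the target. The final wrist reading of the centre is not usable, because that view was cut off and mixed with other surfaces.
- **Rest position:** the scene camera disagreed with the other two by about 3 mm, so I aimed between them, closer to the other two.
- **Angle:** the side camera reads the strip 1.7° off the rest's axis, and the scene camera about 0°.
- **Short strip:** it did not move, within about 2 mm.

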